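# Close-pack the large hex nuts in the tray

## Task

Two large hex nuts already lie side by side in the black tray, flat to flat. Pick up the other two large hex nuts from the work board (not the small one) and pack them flat in the tray, one into the notch on each side of that pair, so that each lies with its flat sides against both nuts of the pair and the four form a tight diamond; leave the pair about where it is.

Things in the scene. Friction and masses are not known exactly. Their poses are not given: they have to be found in the camera images.
- nut_a: Plain steel hex nut, 50 mm across flats, 58 mm across corners, 26 mm high, 31 mm bore, 0.25 kg. Origin: centre of its underside; z up; x through the middle of a flat (here along the line a-b), the other flats every 60 degrees. Lies loose in a black tray fixed on a plywood board whose top is at z = 0.066: 168 mm square inside, floor 5 mm, rim 18 mm above the board.
- nut_b: Same nut as nut_a, loose beside it flat to flat, centres 50 mm apart; the middle of the pair is the tray's centre. A nut packed in a notch of the pair has its centre 43 mm from that middle, square to the line a-b, and the pair's yaw (or 60 degree multiples); its two flats that look along the line a-b stay free for the fingers.
- nut_c: Same size and axes as nut_a (0.18 to 0.35 kg); lies flat and loose on the board (underside at z = 0.066) to the right of the tray, turned any way. To be packed in either notch.
- nut_d: Same as nut_c, at another place on the board. To be packed in the other notch. (A third loose nut there is small, 30 mm across flats and 16 mm high, and is not needed.)

How it is judged:
By the outcome, as a careful person would: the job done as asked, in the order asked, and still so for the second after the job is handed in, with the robot touching nothing.
It also fails if it takes over 58 s, if anything falls off the work surface, if the arm or the gripper's body presses on something with over 40 N, if the wrist force passes 120 N, or if a joint passes its speed limit or range.

## Robot

A 6-joint arm with a two-finger parallel gripper is mounted at the origin on a cart in front of the work surface, level with it; the furniture and walls round the work are solid. World frame = base frame: x ahead of the robot, y to its left, z up, the work surface at z = 0. Lengths are in m, angles in rad, forces in N, time in s.
With the tool pointing down it reaches from about 0.3 to 0.875 m from the base axis. Payload 6.4 kg.
Tool frame: the origin (TCP) lies at the very end of the fingers, on their centre line; the grasp point (between the pads) lies 19 mm behind it; z points along the fingers, y is the line along which they close (so a half turn about z gives the same grasp; the last joint's range is limited). The gripper opens to 88 mm and grips with 3 to 60 N. Pads are 18 mm wide; open, the fingers measure 123 mm over their backs; the gripper's body (75 mm by 187 mm) begins 45 mm behind the grasp point.
Start: joints at [1.036, 0.181, 1.607, -0, 1.354, -0.206], TCP at [0.186, 0.544, 0.239] pointing down, gripper open.
Joint ranges: [-2.99, 2.99], [-0.89, 2.07], [0.3, 2.58], [-1.14, 4.28], [0, 2.63], [-3.12, 3.12]. Speed limits (rad/s): [2.57, 2.57, 3.01, 3.14, 3.14, 3.14].

## Interface

Orientations are given as a rotation vector (axis times angle).
In Python, from station import ctrl gives the robot as it stands.
- The arm moves only by the tool apply_moves, never from a script. Its argument "steps" is a list of rows, each a list of 7 numbers: the shift along the tool's x, y, z in cm, then the turn, a rotation vector about the tool's x, y, z in rad, then the closure, from 0 (fully open) to 1 (shut). In form: [[tx, ty, tz, wx, wy, wz, jaw], ...]. A call has 1 to 10 rows; each row shifts and turns the commanded pose from where the row before left it, along the tool's axes as they then stand; what a row does not reach is not made up. A row lasts 1/10 s, in which the tool goes at most 50 mm and 8.59 degrees, less where a joint would pass 70% of its speed; a pose out of reach is approached as far as the arm can. A call with a gripper value outside its range is refused whole. The fingers move at their own pace and stop on an object; "squeeze" is the grip in N (left out, the last holds). Time passes only in rows, so rows that do not move let the fingers close. It gives the time, the measured TCP pose, the force, the opening and the grip force at its end, in the units of the state.
- ctrl.get_obs(): the state, without advancing time (a new reading comes with each control period).
- ctrl.snapshot(name): name is "side" or "top"; returns the picture (480x640x3 uint8, red, green, blue); there is no depth.
- ctrl.camera_model(name): a dict with "fovy" (degrees; the focal length in pixels is half the picture's height over the tangent of half this angle, whatever the lens; pixels are square), "cx", "cy" (the principal point, pixels), "dist_coeffs" ([k1, k2, p1, p2, k3] as OpenCV has them; the pictures are not rectified), "eye" and "rotation" of the camera in the world. Camera axes: x right, y up, looking along -z (the intrinsics and any distortion apply to the point x, -y, -z); pixel columns grow to the right and rows downward; lengths in m; the calibration is good to about 2 mm. A picture is of the moment at which its call begins. camera_model takes no time and is no camera call.
- ctrl.sign_off(): hands the job in; it is judged then, once.
Trained networks look in the newest picture that a camera, given by its name, has taken for a name from the list of things; names that differ only in an ending like _2 or _b are one class to them, and where a whole thing is asked for, a point or a joint stands for the part that bears it (a point fixed in the world has none). Each returns a list of dicts, best first, with "p" (0 to 1); they miss things now and then, are a little off and sometimes report something else, mostly with a low value. They report only what shows in the picture. A call takes as long as a camera call.
- ctrl.recognise(label, camera): "box" ([left, top, right, bottom] in pixels, round what is visible of it).
The state is a dict: "clock": time; "q": joint angles; "joint_vel": joint speeds; "joint_torque": joint torques, N m; "eef_pos": TCP position; "tcp_rot": TCP orientation; "contact_force": force on the tool from outside, world axes, zero at the start; "moment": the same for the moment, N m; "opening": opening from 0.0 (shut) to 1.0 (fully open); "grip_force": force on a finger pad.
Only numpy, scipy, OpenCV 4.12 (cv2) and the standard library are available. Lean on these libraries where they do the work, as an engineer would, in place of code of your own. Each camera call takes 0.05 s, during which the arm holds its last target. There are 200 camera calls.

## Working session

There is one attempt and no reset: what is moved stays moved. The work goes in short steps, Python scripts to look and compute and a tool call to move; the robot and the scene stay as the last step left them, time stands still between calls to the robot, and variables do not carry over. Pictures are saved under pics/ and viewed, at most 10 in all, crops included, and the job is handed in when it is done.

Besides the shell and the picture viewer there is one more tool, called after "Call:" as name(argument=value, ...) on one line, values as JSON. apply_moves: Moves the arm, as the interface text tells. Its arguments: {"type":"object","properties":{"steps":{"type":"array","items":{"type":"array","items":{"type":"number"}}},"squeeze":{"type":"number"}},"required":["steps"]}

```bash
mkdir -p pics; python3 - <<'E'
from station import ctrl
import cv2
o=ctrl.get_obs();print(o)
for n in("top","side"):
    im=ctrl.snapshot(n);cv2.imwrite(f"pics/{n}0.png",im[:,:,::-1]);print(n,ctrl.camera_model(n))
    for l in ("nut_a",):print(ctrl.recognise(l,n))
E
```

```text
{'clock': 0.0, 'q': array([ 1.03568990e+00,  1.81483731e-01,  1.60795610e+00, -1.47993846e-05,
        1.35380498e+00, -2.06277306e-01]), 'joint_vel': array([-2.09420473e-03,  4.93645712e-04, -4.72255173e-04, -3.64597506e-04,
       -7.64007846e-05,  7.57858493e-04]), 'joint_torque': array([-1.69021132e-03, -4.33861148e+01, -3.41850400e+01,  7.01092626e-02,
        3.85010254e-02, -1.33409721e-04]), 'eef_pos': array([0.18539622, 0.54375029, 0.23786745]), 'tcp_rot': array([-5.14098726e-01, -3.09864897e+00,  2.42669321e-03]), 'contact_force': array([-0.1931767, -0.2238781,  0.8065951]), 'moment': array([-0.05698448,  0.0143021 ,  0.0222835 ]), 'grip_force': 0.0, 'opening': 0.9999566166967486}
top {'fovy': 56.03506886379407, 'cx': 324.0690070900036, 'cy': 238.13219792672047, 'dist_coeffs': array([-0.10970457,  0.        ,  0.        ,  0.        ,  0.        ]), 'eye': array([ 0.4025665 , -0.11748344,  0.95386339]), 'rotation': array([ 0.14206468, -0.12114879, -1.5394219 ])}
[{'box': [435.3, 263.4, 464.1, 291.9], 'p': 0.91}, {'box': [229.5, 191.5, 257.0, 220.5], 'p': 0.89}, {'box': [204.1, 187.3, 228.0, 219.7], 'p': 0.81}, {'box': [363.6, 279.6, 392.9, 309.5], 'p': 0.55}]
side {'fovy': 48.168052504605576, 'cx': 316.1351043311823, 'cy': 246.25946032566603, 'dist_coeffs': array([-0.16421515,  0.        ,  0.        ,  0.        ,  0.        ]), 'eye': array([0.28946494, 0.61588064, 0.41180506]), 'rotation': array([ 0.25437649, -1.62982543, -2.36898939])}
[{'box': [163.5, 310.0, 203.8, 348.7], 'p': 0.88}, {'box': [187.2, 293.3, 224.0, 328.2], 'p': 0.78}, {'box': [362.7, 243.0, 395.9, 267.8], 'p': 0.7}, {'box': [357.1, 215.6, 387.7, 235.6], 'p': 0.63}]
```

View pics/top0.png

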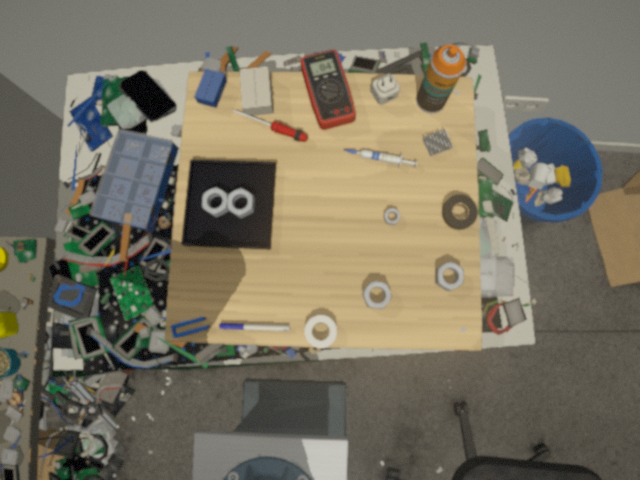

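View pics/side0.png

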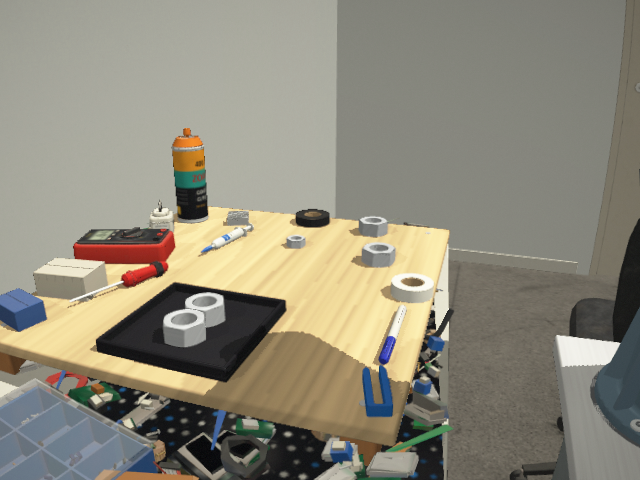

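The top view shows the tray with its pair at (215,202) and (241,203), the large nuts at (377,294) and (450,276), and the small one at (392,215). The side view shows the pair at (184,328) and (205,308), and the large nuts at (379,255) and (373,226). Next I'll look at enlarged crops before fitting the poses.

```bash
python3 - <<'E'
import cv2,numpy as np
t=cv2.imread("pics/top0.png");s=cv2.imread("pics/side0.png")
def c(im,x,y,w,h,W,H):return cv2.resize(im[y:y+h,x:x+w],(W,H),interpolation=cv2.INTER_CUBIC)
r1=np.hstack([c(t,180,155,100,100,300,300),c(t,355,270,45,50,250,300),c(t,428,252,45,50,250,300)])
r2=np.hstack([c(s,140,275,110,90,366,300),c(s,352,235,50,40,217,300),c(s,350,210,50,40,217,300)])
cv2.imwrite("pics/comp.png",np.vstack([r1,r2]))
E
```

```text
(no output)
```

View pics/comp.png

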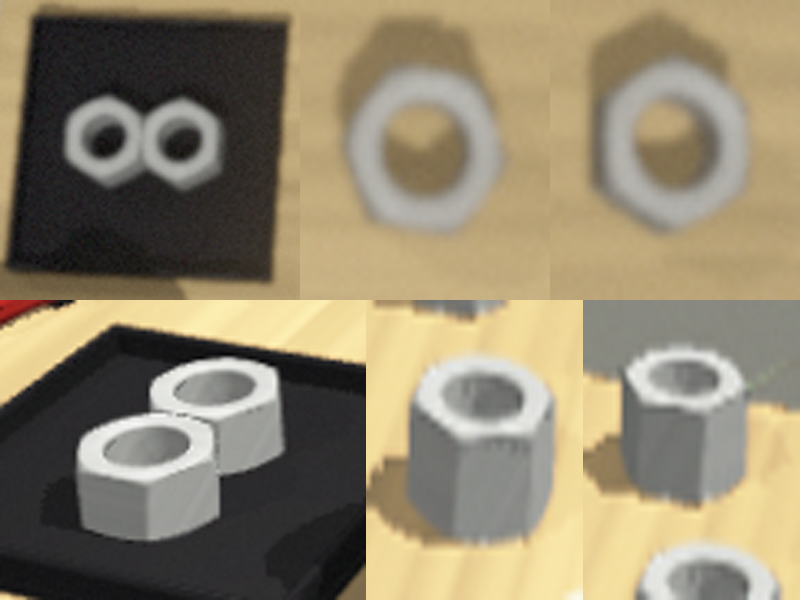

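```bash
cat > h.py <<'E'
import cv2,numpy as np
from scipy.optimize import minimize
from scipy.spatial.transform import Rotation as R
from scipy.ndimage import map_coordinates
def cam(ctrl,n):
    m=ctrl.camera_model(n);f=240/np.tan(np.radians(m["fovy"])/2)
    rot=np.asarray(m["rotation"]);M=R.from_rotvec(rot).as_matrix() if rot.size==3 else rot
    return dict(K=np.array([[f,0,m["cx"]],[0,f,m["cy"]],[0,0,1]]),d=m["dist_coeffs"],e=m["eye"],R=np.diag([1,-1,-1])@M.T)
def proj(c,P):
    P=np.atleast_2d(P).astype(float)
    return cv2.projectPoints(P,cv2.Rodrigues(c["R"])[0],-c["R"]@c["e"],c["K"],c["d"])[0][:,0]
def ray(c,uv,z):
    u=cv2.undistortPoints(np.array([[uv]],float),c["K"],c["d"])[0,0];d=c["R"].T@np.array([u[0],u[1],1])
    return c["e"]+d*(z-c["e"][2])/d[2]
def poly(pts,n=8):
    q=np.roll(pts,-1,0);t=(np.arange(n)+.5)/n
    P=(pts[:,None]*(1-t[:,None])+q[:,None]*t[:,None]).reshape(-1,2)
    e=q-pts;nn=np.c_[e[:,1],-e[:,0]];nn/=np.linalg.norm(nn,axis=1)[:,None]+1e-9
    w=np.linalg.norm(e,axis=1)/n
    a=np.sum(pts[:,0]*q[:,1]-q[:,0]*pts[:,1])
    return P,np.repeat(nn,n,0)*np.sign(a),np.repeat(w,n)
def hexa(x,y,z,yaw):
    a=yaw+np.radians(30+60*np.arange(6));r=.025/np.cos(np.pi/6)
    return np.c_[x+r*np.cos(a),y+r*np.sin(a),np.full(6,z)]
def score(p,c,im,h=.026,side=False):
    x,y,z,yaw=p;T=proj(c,hexa(x,y,z,yaw));B=proj(c,hexa(x,y,z-h,yaw))
    a=np.linspace(0,2*np.pi,24,endpoint=False)
    bore=proj(c,np.c_[x+.0155*np.cos(a),y+.0155*np.sin(a),np.full(24,z)])
    hull=cv2.convexHull(np.vstack([T,B]).astype(np.float32))[:,0].astype(float)
    s=0
    for pts,sg,w in((hull,1,1),(bore,-1,.6),(T,1,.6)):
        P,N,W=poly(pts,8 if len(pts)<20 else 1)
        i=map_coordinates(im,(P-N*1.)[:,::-1].T,order=1);o=map_coordinates(im,(P+N*1.)[:,::-1].T,order=1)
        s+=w*np.sum(W*np.clip(sg*(i-o),-20,60))/np.sum(W)
    return s
def fit(p0,cams,ims,free=(0,1,2,3)):
    best=None;free=list(free)
    for dy in np.radians([0,15,30,45]):
        p=np.array(p0,float);p[3]+=dy if 3 in free else 0
        def f(v):
            q=p.copy();q[free]=v*np.array([1e-3,1e-3,1e-3,.05])[free]
            return -sum(score(q,c,i) for c,i in zip(cams,ims))
        sc=np.array([1e-3,1e-3,1e-3,.05])[free];v0=p[free]/sc
        sim=np.vstack([v0]+[v0+3*e for e in np.eye(len(free))])
        r=minimize(f,v0,method="Nelder-Mead",options=dict(initial_simplex=sim,xatol=.01,fatol=.01,maxiter=600))
        if best is None or r.fun<best[1]:
            q=p.copy();q[free]=r.x*sc;best=(q,r.fun)
    q=best[0];q[3]=(q[3]+np.pi/6)%(np.pi/3)-np.pi/6
    return q,-best[1]
def blue(path):
    return cv2.GaussianBlur(cv2.imread(path)[:,:,0].astype(float),(0,0),.5)
E
python3 - <<'E'
from station import ctrl
from h import *
ct,cs=cam(ctrl,"top"),cam(ctrl,"side");it,isd=blue("pics/top0.png"),blue("pics/side0.png")
np.set_printoptions(precision=4,suppress=True)
G=dict(left=((215,202),(184,325),.097),right=((241,203),(205,305),.097),C=((377,294),(379,250),.092),D=((450,276),(373,222),.092))
for k,(u,v,z) in G.items():
    p=ray(ct,u,z);p0=[p[0],p[1],z,0]
    print(k,p[:2],ray(cs,v,z)[:2])
    print("  both",*fit(p0,[ct,cs],[it,isd]))
    print("  top ",*fit(p0,[ct],[it],(0,1,3)));print("  side",*fit(p0,[cs],[isd],(0,1,3)))
tr=[ray(ct,u,.084)[:2] for u in((191,160),(277,161),(271,248),(183,244))];print(np.array(tr),np.mean(tr,0))
E
```

```text
left [0.6145 0.1133] [0.6104 0.1321]
  both [0.6205 0.1166 0.096  0.5167] 210.2225791963495
  top  [ 0.6179  0.1157  0.097  -0.4477] 104.90752743795363
  side [ 0.6199  0.1182  0.097  -0.5039] 113.6523535352785
right [0.6136 0.0613] [0.6118 0.0772]
  both [0.6189 0.0646 0.0964 0.4796] 208.59894718258363
  top  [0.6171 0.0639 0.097  0.4948] 103.92521151712816
  side [0.6193 0.0657 0.097  0.4924] 111.13756324282456
C [ 0.4437 -0.2075] [ 0.4407 -0.1949]
  both [ 0.4435 -0.2079  0.0918 -0.1444] 159.89469186292385
  top  [ 0.443  -0.2079  0.092  -0.1022] 79.17869780477504
  side [ 0.4438 -0.2071  0.092  -0.189 ] 81.80454801348203
D [ 0.4813 -0.3481] [ 0.4807 -0.3351]
  both [ 0.4827 -0.3486  0.092   0.4999] 152.61413363311738
  top  [ 0.4827 -0.3485  0.092   0.5078] 70.95854686495504
  side [ 0.4825 -0.3485  0.092   0.2377] 85.19862513767197
[[ 0.7054  0.1737]
 [ 0.7061 -0.0039]
 [ 0.5278 -0.0006]
 [ 0.531   0.1753]] [0.6176 0.0861]
```

```bash
cat > go.py <<'E'
import sys;from station import ctrl;from h import *
# go.py x y z yaw : turn needed about tool z, then shift (cm) in turned tool axes (tool levelled)
x,y,z,yw=map(float,sys.argv[1:5]);o=ctrl.get_obs()
M=R.from_rotvec(o["tcp_rot"]).as_matrix();cur=np.arctan2(M[1,1],M[0,1])
ty=np.array([np.cos(yw),np.sin(yw),0]);tz=np.array([0,0,-1.]);tx=np.cross(ty,tz)
T=np.c_[tx,ty,tz];w=R.from_matrix(M.T@T).as_rotvec();d=T.T@(np.array([x,y,z])-o["eef_pos"])*100
np.set_printoptions(precision=4,suppress=True);print("turn",w,"shift",d,"yaw",cur,"t",o["clock"],o["eef_pos"],"q6",o["q"][5])
E
python3 go.py .4435 -.2079 .12 .903
```

```text
turn [-0.0011  0.      0.339 ] shift [-66.8146 -43.0551  11.8169] yaw 1.2420183891055243 t 0.2 [0.1855 0.5439 0.2382] q6 -0.2063140283150662
```

Call:
apply_moves(steps=[[0,0,0,0,0,0.113,0],[0,0,0,0,0,0.113,0],[0,0,0,0,0,0.113,0],[-3.3,-2.15,0,0,0,0,0],[-3.3,-2.15,0,0,0,0,0],[-3.3,-2.15,0,0,0,0,0],[-3.3,-2.15,0,0,0,0,0],[-3.3,-2.15,0,0,0,0,0],[-3.3,-2.15,0,0,0,0,0],[-3.3,-2.15,0,0,0,0,0]], squeeze=25)

```text
clock: 1.2
eef_pos: [0.2739, 0.2816, 0.2386]
tcp_rot: [1.029, 2.968, 0.0]
contact_force: [1.2, 0.3, -0.2]
opening: 0.999
grip_force: 0.0
```

Call:
apply_moves(steps=[[-3.3,-2.15,0,0,0,0,0],[-3.3,-2.15,0,0,0,0,0],[-3.3,-2.15,0,0,0,0,0],[-3.3,-2.15,0,0,0,0,0],[-3.3,-2.15,0,0,0,0,0],[-3.3,-2.15,1,0,0,0,0],[-3.3,-2.15,1,0,0,0,0],[-3.3,-2.15,2,0,0,0,0],[-3.3,-2.15,2,0,0,0,0],[-3.3,-2.15,2,0,0,0,0]])

```text
clock: 2.2
eef_pos: [0.4001, -0.092, 0.1582]
tcp_rot: [1.03, 2.967, -0.0]
contact_force: [0.4, 0.9, -0.3]
opening: 1.003
grip_force: 0.0
```

```bash
python3 go.py .4435 -.2079 .069 .903
```

```text
turn [ 0.0003  0.001  -0.0006] shift [-10.5878  -6.4121   8.915 ] yaw 0.9024132691798379 t 2.2 [ 0.4001 -0.092   0.1582] q6 -1.4196060789964529
```

Call:
apply_moves(steps=[[-3.5,-2.1,1,0,0,0,0],[-3.5,-2.1,1,0,0,0,0],[-3.6,-2.2,1,0,0,0,0],[0,0,1,0,0,0,0],[0,0,0,0,0,0,0]])

```text
clock: 2.7
eef_pos: [0.4421, -0.2056, 0.1169]
tcp_rot: [-1.031, -2.963, -0.003]
contact_force: [-0.3, -0.2, -1.5]
opening: 0.999
grip_force: 0.0
```

```bash
python3 go.py .4435 -.2079 .069 .903; python3 - <<'E'
from station import ctrl
import cv2,numpy as np
t=ctrl.snapshot("top");s=ctrl.snapshot("side")
f=lambda im,x,y:cv2.resize(im[y:y+100,x:x+130,::-1],(390,300),interpolation=cv2.INTER_CUBIC)
cv2.imwrite("pics/g1.png",np.hstack([f(t,315,240),f(s,310,180)]))
E
```

```text
turn [ 0.0002 -0.0042 -0.0018] shift [-0.2484 -0.092   4.7867] yaw 0.9012251094722231 t 2.7 [ 0.4421 -0.2056  0.1169] q6 -1.5808139798164895
```

View pics/g1.png

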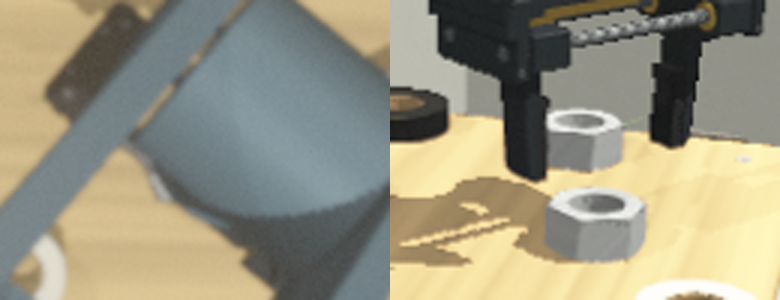

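The left crop is mostly arm. In the side crop the open fingers straddle the near nut (about (595,225) in the crop), centred on it. Descending now.

Call:
apply_moves(steps=[[-0.2,-0.1,1.2,0,-0.004,0,0],[0,0,1.2,0,0,0,0],[0,0,1.2,0,0,0,0],[0,0,1.1,0,0,0,0],[0,0,0,0,0,0,0],[0,0,0,0,0,0,0.6],[0,0,0,0,0,0,0.6],[0,0,0,0,0,0,0.6],[0,0,0,0,0,0,0.6],[0,0,0,0,0,0,0.6]])

```text
clock: 3.8
eef_pos: [0.4448, -0.2083, 0.072]
tcp_rot: [1.028, 2.964, -0.002]
contact_force: [2.0, 1.1, 1.1]
opening: 0.569
grip_force: 0.9
```

Call:
apply_moves(steps=[[0,0,0,0,0,0,0.8],[0,0,0,0,0,0,0.8],[0,0,0,0,0,0,0.8],[0,0,-1,0,0,0,0.8],[0,0,-2,0,0,0,0.8],[0,0,-2,0,0,0,0.8],[0,0,-2,0,0,0,0.8],[0,0,0,0,0,0,0.8]])

```text
clock: 4.6
eef_pos: [0.4455, -0.2091, 0.1444]
tcp_rot: [1.027, 2.96, -0.005]
contact_force: [0.2, -0.6, -2.2]
opening: 0.569
grip_force: 25.0
```

```bash
python3 go.py .6687 .0891 .145 1.54
```

```text
turn [-0.0031  0.0083 -0.6369] shift [-21.3941  30.4954  -0.0647] yaw 0.9031126332809314 t 4.6 [ 0.4455 -0.2091  0.1444] q6 -1.583462163687519
```

Call:
apply_moves(steps=[[0,0,0,0,0.008,-0.127,0.8],[0,0,0,0,0,-0.127,0.8],[0,0,0,0,0,-0.127,0.8],[0,0,0,0,0,-0.128,0.8],[0,0,0,0,0,-0.128,0.8],[-2.1,3,0,0,0,0,0.8],[-2.1,3,0,0,0,0,0.8],[-2.1,3,0,0,0,0,0.8],[-2.1,3,0,0,0,0,0.8],[-2.1,3,0,0,0,0,0.8]])

```text
clock: 5.6
eef_pos: [0.5536, -0.0599, 0.1402]
tcp_rot: [-0.048, -3.136, -0.004]
contact_force: [0.4, -1.0, -2.8]
opening: 0.565
grip_force: 25.0
```

Call:
apply_moves(steps=[[-2.1,3,0,0,0,0,0.8],[-2.1,3,0,0,0,0,0.8],[-2.1,3,0,0,0,0,0.8],[-2.1,3,0,0,0,0,0.8],[-2.1,3,0,0,0,0,0.8],[0,0,0,0,0,0,0.8],[0,0,0,0,0,0,0.8]])

```text
clock: 6.3
eef_pos: [0.6624, 0.086, 0.1395]
tcp_rot: [-0.046, -3.135, -0.002]
contact_force: [-0.4, -0.2, -2.5]
opening: 0.562
grip_force: 25.0
```

```bash
python3 go.py .6687 .0891 .079 1.54; python3 - <<'E'
from station import ctrl
import cv2,numpy as np
from h import *
np.set_printoptions(precision=4,suppress=True)
o=ctrl.get_obs()
t=ctrl.snapshot("top");s=ctrl.snapshot("side")
cv2.imwrite("pics/p1t.png",t[:,:,::-1]);cv2.imwrite("pics/p1s.png",s[:,:,::-1])
f=lambda im,x,y,w,h:cv2.resize(im[y:y+h,x:x+w,::-1],(390,300),interpolation=cv2.INTER_CUBIC)
cv2.imwrite("pics/v1.png",np.hstack([f(t,165,140,130,100),f(s,110,220,182,140)]))
cs=cam(ctrl,"side");p=o["eef_pos"]
print(fit([p[0],p[1],p[2]+.023,.493],[cs],[blue("pics/p1s.png")]),p)
E
```

```text
turn [ 0.0015 -0.0066  0.0017] shift [-0.6225  0.3294  6.0494] yaw 1.5416850476655617 t 6.3 [0.6624 0.086  0.1395] q6 -1.5909901171530068
(array([ 0.6451,  0.1094,  0.1707, -0.4862]), np.float64(45.80674741558583)) [0.6624 0.086  0.1395]
```

View pics/v1.png

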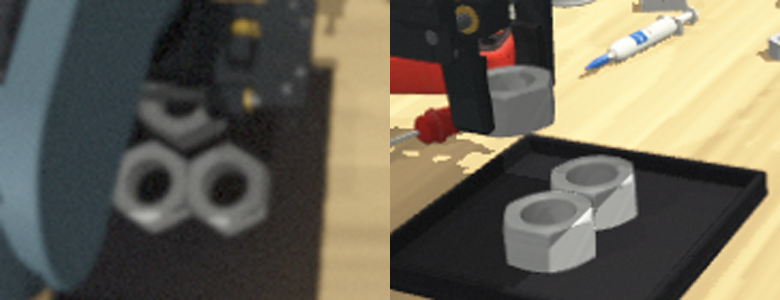

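The held nut shows at (183,110) in the top crop, laterally centred over the notch between the pair at (153,180) and (230,187). The side crop shows it clear of the tray. Lowering it just outside the notch.

Call:
apply_moves(steps=[[-0.6,0.3,0.5,0,-0.006,0,0.8],[0,0,1.3,0,0,0,0.8],[0,0,1.3,0,0,0,0.8],[0,0,1.3,0,0,0,0.8],[0,0,1,0,0,0,0.8],[0,0,0.3,0,0,0,0.8],[0,0,0,0,0,0,0.8]])

```text
clock: 7.1
eef_pos: [0.6691, 0.0883, 0.0835]
tcp_rot: [0.048, 3.14, 0.003]
contact_force: [1.0, -0.9, -3.3]
opening: 0.568
grip_force: 25.0
```

```bash
python3 go.py .6687 .0891 .077 1.54
```

```text
turn [ 0.002   0.001  -0.0001] shift [0.0407 0.0781 0.6521] yaw 1.539925545279368 t 7.1 [0.6691 0.0883 0.0835] q6 -1.585991746040578
```

Call:
apply_moves(steps=[[0,0,0.3,0,0,0,0.8],[0,0,0.2,0,0,0,0.8],[0,0,0,0,0,0,0.8]])

```text
clock: 7.4
eef_pos: [0.6696, 0.0883, 0.0797]
tcp_rot: [0.048, 3.139, 0.003]
contact_force: [0.0, -0.3, -3.9]
opening: 0.564
grip_force: 25.0
```

Call:
apply_moves(steps=[[0,0,0.2,0,0,0,0.8],[0,0,0.1,0,0,0,0.8],[0,0,0,0,0,0,0.8]])

```text
clock: 7.7
eef_pos: [0.6698, 0.0883, 0.0771]
tcp_rot: [0.048, 3.138, 0.003]
contact_force: [-1.5, -0.2, 0.8]
opening: 0.568
grip_force: 25.0
```

Call:
apply_moves(steps=[[0,0,0,0,0,0,0.2],[0,0,0,0,0,0,0.2],[0,0,0,0,0,0,0.2],[0,0,-2,0,0,0,0.2],[0,0,-3,0,0,0,0.2],[0,-3,-3,0,0,0,0.2],[0,-4,-2,0,0,0,0.2],[0,-4,0,0,0,0,0],[0,-4,0,0,0,0,0],[0,-4,0,0,0,0,0]])

```text
clock: 8.7
eef_pos: [0.6635, -0.1033, 0.1768]
tcp_rot: [0.048, 3.138, 0.002]
contact_force: [0.3, -0.2, -0.3]
opening: 0.998
grip_force: 0.0
```

Call:
apply_moves(steps=[[3,-4,0,0,0,0,0],[3,-4,0,0,0,0,0],[3,-4,0,0,0,0,0],[3,-4,0,0,0,0,0],[2,-3,0,0,0,0,0],[0,0,0,0,0,0,0]])

```text
clock: 9.3
eef_pos: [0.5154, -0.2912, 0.1758]
tcp_rot: [0.056, 3.139, 0.001]
contact_force: [0.1, -0.2, -0.4]
opening: 1.004
grip_force: 0.0
```

```bash
cat > look.py <<'E'
import sys;from station import ctrl;from h import *
# look.py tag x,y x,y ... : fits nuts in tray from both cameras
np.set_printoptions(precision=4,suppress=True);k=sys.argv[1]
t=ctrl.snapshot("top");s=ctrl.snapshot("side")
cv2.imwrite(f"pics/{k}t.png",t[:,:,::-1]);cv2.imwrite(f"pics/{k}s.png",s[:,:,::-1])
f=lambda im,x,y,w,h:cv2.resize(im[y:y+h,x:x+w,::-1],(390,300),interpolation=cv2.INTER_CUBIC)
cv2.imwrite(f"pics/{k}.png",np.hstack([f(t,165,150,130,100),f(s,90,260,182,140)]))
ct,cs=cam(ctrl,"top"),cam(ctrl,"side");it,si=blue(f"pics/{k}t.png"),blue(f"pics/{k}s.png")
for a in sys.argv[2:]:
    x,y=map(float,a.split(","));p=[x,y,.0965,.493]
    print(a,"top",*fit(p,[ct],[it],(0,1,3)),"side",*fit(p,[cs],[si],(0,1,3)))
print(ctrl.get_obs()["clock"],ctrl.get_obs()["eef_pos"])
E
python3 look.py l1 .6195,.117 .618,.065 .669,.089
```

```text
.6195,.117 top [0.6181 0.1156 0.0965 0.4575] 90.39330081299983 side [ 0.6205  0.1167  0.0965 -0.5043] 64.48430681286546
.618,.065 top [0.617  0.064  0.0965 0.5227] 80.64461859703886 side [0.6197 0.0653 0.0965 0.5007] 85.0495812951459
.669,.089 top [0.6667 0.0857 0.0965 0.4905] 91.66977974268306 side [0.6688 0.0872 0.0965 0.5176] 80.18115740250946
9.4 [ 0.5175 -0.2881  0.1757]
```

View pics/l1.png

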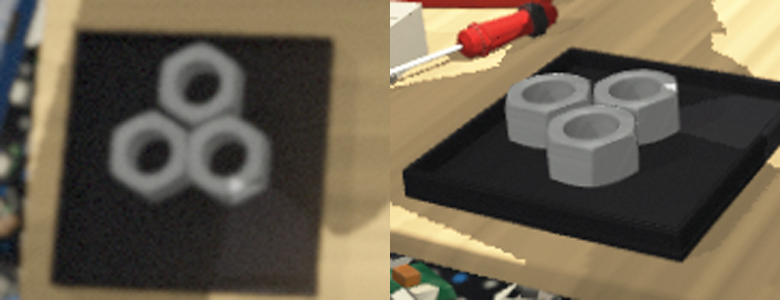

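The top crop shows nut C at (201,83) just outside the notch of the pair at (150,150) and (228,155). It sits about 2.7 mm too far to the right and 6 mm out. I'll fetch D now and seat both afterwards.

```bash
python3 go.py .4835 -.3486 .069 1.547
```

```text
turn [ 0.002   0.0031 -0.0092] shift [ 3.2524 -6.1319 10.6702] yaw 1.53777892005927 t 9.4 [ 0.5175 -0.2881  0.1757] q6 -2.2490323396594096
```

Call:
apply_moves(steps=[[1.6,-3.1,1.5,0,0.003,-0.009,0],[1.65,-3,2,0,0,0,0],[0,0,1.5,0,0,0,0],[0,0,0,0,0,0,0]])

```text
clock: 9.8
eef_pos: [0.4831, -0.3454, 0.1227]
tcp_rot: [-0.034, -3.138, -0.009]
contact_force: [0.4, 0.8, 0.7]
opening: 0.999
grip_force: 0.0
```

```bash
python3 go.py .4835 -.3486 .071 1.547
```

```text
turn [ 0.0058 -0.0034  0.002 ] shift [-0.0489 -0.3203  5.1715] yaw 1.5489798559401602 t 9.8 [ 0.4831 -0.3454  0.1227] q6 -2.3709358402220735
```

Call:
apply_moves(steps=[[0,-0.2,1.3,0,0,0,0],[0,0,1.3,0,0,0,0],[0,0,1.3,0,0,0,0],[0,0,1.2,0,0,0,0],[0,0,0,0,0,0,0.8],[0,0,0,0,0,0,0.8],[0,0,0,0,0,0,0.8],[0,0,0,0,0,0,0.8],[0,0,0,0,0,0,0.8]])

```text
clock: 10.7
eef_pos: [0.4839, -0.3491, 0.075]
tcp_rot: [0.035, 3.141, 0.004]
contact_force: [0.5, 5.4, 3.1]
opening: 0.567
grip_force: 1.9
```

Call:
apply_moves(steps=[[0,0,0,0,0,0,0.8],[0,0,0,0,0,0,0.8],[0,0,0,0,0,0,0.8],[0,0,-1,0,0,0,0.8],[0,0,-2,0,0,0,0.8],[0,0,-2,0,0,0,0.8],[0,0,-2,0,0,0,0.8],[0,0,-1,0,0,0,0.8],[0,0,0,0,0,0,0.8]])

```text
clock: 11.6
eef_pos: [0.4842, -0.3504, 0.156]
tcp_rot: [0.034, 3.14, -0.001]
contact_force: [-0.4, -0.1, -2.1]
opening: 0.566
grip_force: 25.0
```

```bash
python3 go.py .5715 .0932 .145 1.545
```

```text
turn [-0.0007  0.0016  0.0039] shift [-7.5816 44.5731  1.1   ] yaw 1.5488989686865358 t 11.6 [ 0.4842 -0.3504  0.156 ] q6 -2.374371953950566
```

Call:
apply_moves(steps=[[-0.8,4.45,0,0,0,0.004,0.8],[-0.8,4.45,0,0,0,0,0.8],[-0.8,4.45,0,0,0,0,0.8],[-0.8,4.45,0,0,0,0,0.8],[-0.8,4.45,0,0,0,0,0.8],[-0.8,4.45,0,0,0,0,0.8],[-0.8,4.45,0,0,0,0,0.8],[-0.8,4.45,0,0,0,0,0.8],[-0.8,4.45,0,0,0,0,0.8],[-0.4,4.45,0,0,0,0,0.8]])

```text
clock: 12.6
eef_pos: [0.5705, 0.0952, 0.1538]
tcp_rot: [-0.041, -3.139, -0.003]
contact_force: [1.3, -0.8, -2.8]
opening: 0.563
grip_force: 25.0
```

Call:
apply_moves(steps=[[0,0,0,0,0,0,0.8],[0,0,0,0,0,0,0.8]])

```text
clock: 12.8
eef_pos: [0.57, 0.0943, 0.1537]
tcp_rot: [-0.036, -3.139, -0.002]
contact_force: [0.4, -1.0, -3.0]
opening: 0.569
grip_force: 25.0
```

```bash
python3 go.py .571 .0932 .080 1.545
```

```text
turn [ 0.0014 -0.0027  0.0027] shift [-0.1048 -0.1088  7.3744] yaw 1.5476966981127216 t 12.8 [0.57   0.0943 0.1537] q6 -1.5902926043028134
```

Call:
apply_moves(steps=[[-0.1,-0.1,1.5,0,-0.003,0.003,0.8],[0,0,1.7,0,0,0,0.8],[0,0,1.7,0,0,0,0.8],[0,0,1.3,0,0,0,0.8],[0,0,0.7,0,0,0,0.8],[0,0,0,0,0,0,0.8],[0,0,0,0,0,0,0.8]])

```text
clock: 13.5
eef_pos: [0.5724, 0.0922, 0.0865]
tcp_rot: [0.046, 3.138, 0.003]
contact_force: [0.4, -0.5, -2.1]
opening: 0.569
grip_force: 25.0
```

Call:
apply_moves(steps=[[0,0,0.2,0,0,0,0.8],[0,0,0,0,0,0,0.8]])

```text
clock: 13.7
eef_pos: [0.5724, 0.0926, 0.0847]
tcp_rot: [0.045, 3.138, 0.003]
contact_force: [-1.3, -0.3, -3.6]
opening: 0.565
grip_force: 25.0
```

Call:
apply_moves(steps=[[0,0,0.2,0,0,0,0.8],[0,0,0,0,0,0,0.8]])

```text
clock: 13.9
eef_pos: [0.572, 0.0927, 0.0821]
tcp_rot: [0.045, 3.139, 0.003]
contact_force: [0.1, -0.3, -2.4]
opening: 0.558
grip_force: 25.0
```

Call:
apply_moves(steps=[[0,0,0.15,0,0,0,0.8],[0,0,0,0,0,0,0.8]])

```text
clock: 14.1
eef_pos: [0.5719, 0.0927, 0.0804]
tcp_rot: [0.045, 3.139, 0.003]
contact_force: [0.2, 0.2, -3.7]
opening: 0.568
grip_force: 25.0
```

Call:
apply_moves(steps=[[0,0,0.1,0,0,0,0.8],[0,0,0,0,0,0,0.8]])

```text
clock: 14.3
eef_pos: [0.5721, 0.0926, 0.08]
tcp_rot: [0.045, 3.139, 0.003]
contact_force: [-1.5, 0.1, 0.8]
opening: 0.568
grip_force: 25.0
```

Call:
apply_moves(steps=[[0,0,0,0,0,0,0.2],[0,0,0,0,0,0,0.2],[0,0,0,0,0,0,0.2],[0,0,-2,0,0,0,0.2],[0,0,-2.5,0,0,0,0.2],[-2.4,0,0,0,0,0,0.2],[-2.5,0,0,0,0,0,0.2],[-2.5,0,0,0,0,0,0.2],[-2.4,0,0,0,0,0,0.2],[0,0,0,0,0,0,0.2]])

```text
clock: 15.3
eef_pos: [0.6722, 0.0892, 0.125]
tcp_rot: [0.046, 3.136, 0.003]
contact_force: [0.1, 0.1, 0.8]
opening: 0.797
grip_force: 0.0
```

```bash
python3 go.py .6698 .0883 .077 1.545
```

```text
turn [ 0.0018  0.0048 -0.0036] shift [ 0.2372 -0.0924  4.8   ] yaw 1.5414432901816966 t 15.3 [0.6722 0.0892 0.125 ] q6 -1.5857658116899476
```

Call:
apply_moves(steps=[[0.2,-0.1,1.2,0,0.004,-0.003,0.2],[0,0,1.5,0,0,0,0.2],[0,0,1.5,0,0,0,0.2],[0,0,0.4,0,0,0,0.2],[0,0,0,0,0,0,0.8],[0,0,0,0,0,0,0.8],[0,0,0,0,0,0,0.8],[0,0,0,0,0,0,0.8],[0,0,0,0,0,0,0.8]], squeeze=15)

```text
clock: 16.2
eef_pos: [0.6684, 0.0888, 0.0796]
tcp_rot: [-0.041, -3.141, -0.003]
contact_force: [0.7, 0.7, 1.2]
opening: 0.564
grip_force: 15.0
```

Call:
apply_moves(steps=[[0,0.13,0,0,0,0,0.8],[0,0.12,0,0,0,0,0.8],[0,0,0,0,0,0,0.8]])

```text
clock: 16.5
eef_pos: [0.6685, 0.0908, 0.0796]
tcp_rot: [-0.041, -3.141, -0.002]
contact_force: [-0.8, -4.7, 5.0]
opening: 0.57
grip_force: 15.0
```

Call:
apply_moves(steps=[[0.15,0,0,0,0,0,0.8],[0.15,0,0,0,0,0,0.8],[0.1,0,0,0,0,0,0.8],[0,0,0,0,0,0,0.8]])

```text
clock: 16.9
eef_pos: [0.6647, 0.0919, 0.0796]
tcp_rot: [0.04, 3.141, 0.004]
contact_force: [5.4, 0.4, 5.5]
opening: 0.572
grip_force: 15.0
```

Call:
apply_moves(steps=[[0.1,0,0,0,0,0,0.8],[0.1,0,0,0,0,0,0.8],[0,0,0,0,0,0,0.8]])

```text
clock: 17.2
eef_pos: [0.6629, 0.0918, 0.0796]
tcp_rot: [0.04, 3.14, 0.004]
contact_force: [6.0, 0.7, 3.5]
opening: 0.56
grip_force: 15.0
```

Call:
apply_moves(steps=[[0.05,0,0,0,0,0,0.8],[0,0,0,0,0,0,0.2],[0,0,0,0,0,0,0.2],[0,0,0,0,0,0,0.2],[0,0,-2,0,0,0,0.2],[0,0,-3,0,0,0,0.2],[0,-3,-3,0,0,0,0.2],[2,-4,0,0,0,0,0.2],[2,-4,0,0,0,0,0.2],[2,-4,0,0,0,0,0.2]])

```text
clock: 18.2
eef_pos: [0.5961, -0.0578, 0.1583]
tcp_rot: [-0.039, -3.139, -0.004]
contact_force: [0.7, -0.4, -0.7]
opening: 0.802
grip_force: 0.0
```

Call:
apply_moves(steps=[[2,-4,0,0,0,0,0.2],[2,-4,0,0,0,0,0.2],[2,-4,0,0,0,0,0.2],[2,-4,0,0,0,0,0.2],[0,-4,0,0,0,0,0.2],[0,0,0,0,0,0,0.2]])

```text
clock: 18.8
eef_pos: [0.5113, -0.2592, 0.1584]
tcp_rot: [-0.048, -3.14, -0.001]
contact_force: [-0.4, 0.5, -0.1]
opening: 0.799
grip_force: 0.0
```

```bash
python3 look.py l2 .6195,.117 .618,.065 .663,.089 .571,.091
```

```text
.6195,.117 top [0.6175 0.1161 0.0965 0.4541] 71.46883784831127 side [ 0.62    0.1172  0.0965 -0.5046] 51.45999278831701
.618,.065 top [0.6173 0.0635 0.0965 0.4996] 68.55514891690578 side [0.6184 0.0652 0.0965 0.5066] 67.82566701375481
.663,.089 top [0.661  0.0892 0.0965 0.519 ] 82.84072593659026 side [0.662  0.0905 0.0965 0.3536] 72.88327150648801
.571,.091 top [0.5693 0.0904 0.0965 0.497 ] 93.69563497555077 side [0.5718 0.0906 0.0965 0.4753] 87.96436754242768
18.9 [ 0.5118 -0.2551  0.1578]
```

View pics/l2.png

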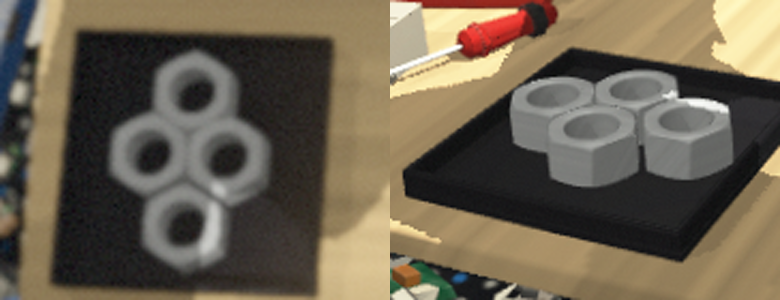

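Top crop: C at (195,92) now sits against the pair at (149,150) and (228,155), while D at (183,220) is still about 5 mm out. Regrasping D to push it in.

```bash
python3 go.py .5721 .0926 .125 1.545
```

```text
turn [ 0.0034 -0.0027 -0.0021] shift [-5.1331 34.9144  3.28  ] yaw 1.5429152367030567 t 18.9 [ 0.5118 -0.2551  0.1578] q6 -2.2138411285649218
```

Call:
apply_moves(steps=[[-0.6,3.9,0,0,-0.002,0,0.2],[-0.6,3.9,0,0,0,0,0.2],[-0.6,3.9,0,0,0,0,0.2],[-0.6,3.9,0,0,0,0,0.2],[-0.6,3.9,0,0,0,0,0.2],[-0.6,3.9,0,0,0,0,0.2],[-0.6,3.9,0,0,0,0,0.2],[-0.5,3.9,0,0,0,0,0.2],[-0.4,3.7,1,0,0,0,0.2],[0,0,1,0,0,0,0.2]])

```text
clock: 19.9
eef_pos: [0.5716, 0.0986, 0.1388]
tcp_rot: [0.03, 3.141, 0.006]
contact_force: [0.3, -0.3, 0.3]
opening: 0.8
grip_force: 0.0
```

Call:
apply_moves(steps=[[0,0,0,0,0,0,0.2],[0,0,0,0,0,0,0.2]])

```text
clock: 20.1
eef_pos: [0.5717, 0.0929, 0.1386]
tcp_rot: [-0.039, -3.14, -0.003]
contact_force: [-0.9, 0.0, -0.2]
opening: 0.798
grip_force: 0.0
```

```bash
python3 go.py .5716 .0931 .080 1.545
```

```text
turn [ 0.0018 -0.0012  0.0008] shift [0.0059 0.0215 5.8613] yaw 1.5458023979027842 t 20.1 [0.5717 0.0929 0.1386] q6 -1.5912726319668036
```

Call:
apply_moves(steps=[[0,0,1.5,0,0,0,0.2],[0,0,1.6,0,0,0,0.2],[0,0,1.6,0,0,0,0.2],[0,0,1,0,0,0,0.2],[0,0,0,0,0,0,0.8],[0,0,0,0,0,0,0.8],[0,0,0,0,0,0,0.8],[0,0,0,0,0,0,0.8],[0,0,0,0,0,0,0.8]])

```text
clock: 21.0
eef_pos: [0.5732, 0.0926, 0.0828]
tcp_rot: [0.04, 3.139, 0.003]
contact_force: [0.1, -0.9, 0.3]
opening: 0.565
grip_force: 15.0
```

Call:
apply_moves(steps=[[-0.1,0.05,0,0,0,0,0.8],[-0.15,0,0,0,0,0,0.8],[-0.1,0,0,0,0,0,0.8],[0,0,0,0,0,0,0.8]])

```text
clock: 21.4
eef_pos: [0.575, 0.0931, 0.0828]
tcp_rot: [-0.04, -3.139, -0.002]
contact_force: [-7.1, -1.4, 8.8]
opening: 0.565
grip_force: 15.0
```

Call:
apply_moves(steps=[[-0.1,0,0,0,0,0,0.8],[0,0,0,0,0,0,0.8]])

```text
clock: 21.6
eef_pos: [0.5758, 0.0933, 0.0828]
tcp_rot: [-0.04, -3.139, -0.003]
contact_force: [-8.0, -1.3, 9.4]
opening: 0.564
grip_force: 15.0
```

Call:
apply_moves(steps=[[-0.1,0,0,0,0,0,0.8],[0,0,0,0,0,0,0.8]])

```text
clock: 21.8
eef_pos: [0.5767, 0.0934, 0.0828]
tcp_rot: [-0.04, -3.139, -0.003]
contact_force: [-8.4, -1.0, 10.2]
opening: 0.564
grip_force: 15.0
```

Call:
apply_moves(steps=[[-0.1,0,-0.03,0,0,0,0.8],[0,0,0,0,0,0,0.8],[-0.1,0,0,0,0,0,0.8],[0,0,0,0,0,0,0.8]])

```text
clock: 22.2
eef_pos: [0.5775, 0.0934, 0.0828]
tcp_rot: [-0.039, -3.136, -0.003]
contact_force: [-12.4, -1.5, 12.3]
opening: 0.567
grip_force: 15.0
```

Call:
apply_moves(steps=[[0,0,0,0,0,0,0.3],[0,0,0,0,0,0,0.3],[0,0,0,0,0,0,0.3],[0,0,-2,0,0,0,0.2],[0,0,-3,0,0,0,0.2],[0,-3,-3,0,0,0,0.2],[1,-4,0,0,0,0,0.2],[1,-4,0,0,0,0,0.2],[1,-4,0,0,0,0,0.2],[1,-4,0,0,0,0,0.2]])

```text
clock: 23.2
eef_pos: [0.5348, -0.0974, 0.1622]
tcp_rot: [0.04, 3.14, 0.003]
contact_force: [0.2, 0.2, 0.1]
opening: 0.799
grip_force: 0.0
```

Call:
apply_moves(steps=[[1,-4,0,0,0,0,0.2],[1,-4,0,0,0,0,0.2],[0,-4,0,0,0,0,0.2],[0,-4,0,0,0,0,0.2],[0,-2,0,0,0,0,0.2],[0,0,0,0,0,0,0.2]])

```text
clock: 23.8
eef_pos: [0.5103, -0.2779, 0.1616]
tcp_rot: [0.046, 3.14, 0.002]
contact_force: [-0.8, 1.3, -0.6]
opening: 0.803
grip_force: 0.0
```

```bash
python3 look.py l3 .6195,.117 .618,.065 .662,.089 .576,.092; python3 - <<'E'
import cv2,numpy as np
t=cv2.imread("pics/l3t.png");s=cv2.imread("pics/l3s.png")
cv2.imwrite("pics/l3b.png",np.hstack([cv2.resize(t[160:244,192:266],(400,454),interpolation=cv2.INTER_CUBIC),cv2.resize(s[285:355,140:202+0+0],(400,454),interpolation=cv2.INTER_CUBIC)]) if 0 else np.hstack([cv2.resize(t[160:240,190:270],(400,400),interpolation=cv2.INTER_CUBIC),cv2.resize(s[275:375,140:240],(400,400),interpolation=cv2.INTER_CUBIC)]))
E
```

```text
.6195,.117 top [0.6176 0.116  0.0965 0.4422] 73.49190853304437 side [ 0.6209  0.1175  0.0965 -0.5033] 43.93141135135921
.618,.065 top [0.6169 0.0634 0.0965 0.5054] 63.50123966926712 side [0.6185 0.0654 0.0965 0.5005] 64.45770851696852
.662,.089 top [0.661  0.0891 0.0965 0.5059] 82.20769239042863 side [0.662  0.0906 0.0965 0.3546] 72.7539751173641
.576,.092 top [0.5735 0.091  0.0965 0.4861] 72.74713288665536 side [ 0.5763  0.0918  0.0965 -0.5229] 69.28920578967121
23.9 [ 0.5104 -0.2747  0.1613]
```

View pics/l3b.png

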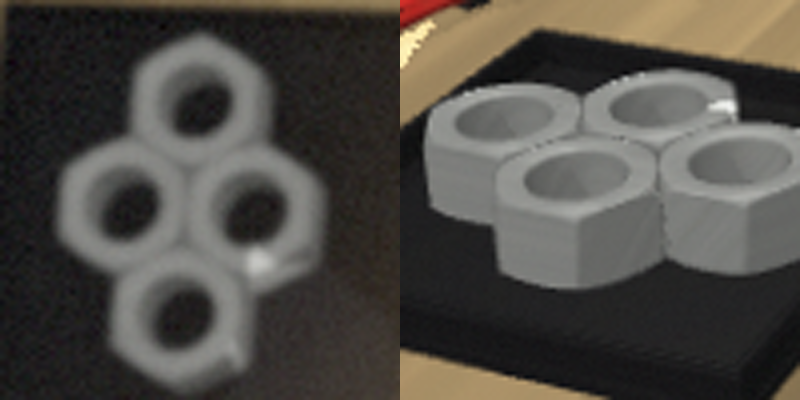

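```bash
cat > bore.py <<'E'
import sys;from station import ctrl;from h import *
np.set_printoptions(precision=1,suppress=True)
a=np.linspace(0,2*np.pi,72,endpoint=False)
def bore(c,im,p):
    def f(v):
        s=0
        for r,g in((.0155,1),):
            ring=lambda q:map_coordinates(im,proj(c,np.c_[v[0]/1e3+q*np.cos(a),v[1]/1e3+q*np.sin(a),np.full(72,.097)])[:,::-1].T,order=1)
            s+=np.mean(np.clip(ring(r+.002)-ring(r-.002),-10,60))
        return -s
    v=np.array(p)*1e3
    return minimize(f,v,method="Nelder-Mead",options=dict(initial_simplex=[v,v+[2,0],v+[0,2]],xatol=.02,fatol=1e-3)).x
def rep(k,nuts,av=None):
    for n in("top","side"):
        c=cam(ctrl,n);im=av[n] if av else blue("pics/%s"%k[n]);P=np.array([bore(c,im,p) for p in nuts])
        d=lambda i,j:np.linalg.norm(P[i]-P[j])
        print(n,P.ravel(),"AB %.1f"%d(0,1),*["%s %.1f"%("CA CB DA DB".split()[k],d(*ij)) for k,ij in enumerate([(2,0),(2,1),(3,0),(3,1)]) if max(ij)<len(P)])
A,B=(.619,.116),(.618,.0645)
if __name__=="__main__":
    rep(dict(top="top0.png",side="side0.png"),[A,B])
    rep(dict(top="l1t.png",side="l1s.png"),[A,B,(.668,.087)])
    rep(dict(top="l2t.png",side="l2s.png"),[A,B,(.662,.09),(.571,.091)])
    av={n:cv2.GaussianBlur(np.mean([ctrl.snapshot(n)[:,:,2].astype(float) for _ in range(8)],0),(0,0),.5) for n in("top","side")}
    rep(None,[A,B,(.662,.09),(.575,.092)],av)
    for n in av:cv2.imwrite(f"pics/av_{n}.png",av[n])
E
python3 bore.py
```

```text
top [617.5 114.7 616.5  64.4] AB 50.3
side [619.9 118.1 618.9  67.2] AB 50.9
top [618.1 115.2 617.3  64.8 666.   85.6] AB 50.4 CA 56.2 CB 53.0
side [619.8 118.1 618.9  67.2 667.7  88.5] AB 50.9 CA 56.2 CB 53.2
top [617.7 115.5 616.6  64.8 660.3  89.1 570.2  88.4] AB 50.7 CA 50.1 CB 50.0 DA 54.7 DB 52.0
side [619.5 118.3 618.4  67.5 662.1  91.9 571.6  92.4] AB 50.9 CA 50.1 CB 50.1 DA 54.5 DB 53.0
top [617.8 115.4 616.8  64.7 660.3  89.1 574.4  90.7] AB 50.6 CA 50.0 CB 49.9 DA 49.9 DB 49.7
side [619.5 118.4 618.4  67.2 662.1  91.9 576.1  93.5] AB 51.2 CA 50.1 CB 50.2 DA 50.0 DB 49.8[ WARN:0@10.379] global loadsave.cpp:1063 imwrite_ Unsupported depth image for selected encoder is fallbacked to CV_8U.
```

```bash
python3 -c "
from station import ctrl
print(ctrl.sign_off())"
```

```text
the job is handed in; nothing more can be done
None
```

Both large nuts are packed flat in the notches on either side of the pair, forming a tight diamond; measured nut spacing is within about 0.3 mm of full contact, the pair stayed within about 1 mm of where it was, and the job was handed in at about 25 s.

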